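# Latch the glue-up jig

## Robot

A 6-joint arm with a two-finger parallel gripper is mounted at the origin on a cart in front of the work surface, level with it; the furniture and walls round the work are solid. World frame = base frame: x ahead of the robot, y to its left, z up, the work surface at z = 0. Lengths are in mm, angles in degrees, forces in N, time in s.
With the tool pointing down it reaches from about 300 to 850 mm from the base axis. Payload 4.2 kg.
Tool frame: the origin (TCP) lies on the centre line of the jaws, within the pads' length; the fingertips stand 14 mm ahead of it and the grasp point (between the pads) lies 5 mm behind it (env.finger_overhang is the z of the fingertips in the tool frame, in mm); z points along the fingers, y is the line along which they close (so a half turn about z gives the same grasp; the last joint's range is limited). The gripper opens to 91 mm and grips with 3 to 60 N. Pads are 32 mm wide; open, the fingers measure 118 mm over their backs; the gripper's body (76 mm by 178 mm) begins 60 mm behind the grasp point.
Start: joints at [-77.922, 18.312, 89.639, -0, 72.044, -1.146], TCP at [131.537, -559.768, 227.976] pointing down, gripper open.
Joint ranges: [-177.97, 177.97], [-48.28, 115.42], [12.27, 149.76], [-77.06, 257.06], [2.81, 150.46], [-146.56, 146.56]. Speed limits (degrees/s): [147.25, 147.25, 180, 180, 180, 180].

## Interface

Orientations are given as [roll, pitch, yaw] about the fixed x, y, z axes, in that order (R = Rz(yaw) Ry(pitch) Rx(roll)).
In Python, from workcell import sensors, viewer, env gives the robot as it stands. The module is installed in compiled form; this text tells all that it offers.
- The arm moves only by the tool step_arm, never from a script. Its argument "plan" is one flat list of numbers, 6 for each row, row after row: the shift along the tool's x, y, z in cm, then the turn, a rotation vector about the tool's x, y, z in rad. In form: [x, y, z, wx, wy, wz, x, y, z, wx, wy, wz, ...]. A call has 1 to 5 rows; each row shifts and turns the commanded pose from where the row before left it, along the tool's axes as they then stand; what a row does not reach is not made up. A row lasts 1/12 s, in which the tool goes at most 41.7 mm and 7.16 degrees, less where a joint would pass 70% of its speed; a pose out of reach is approached as far as the arm can. A call is refused whole if a number of a shift passes 4.17 or a number of a turn 0.125, either way. A call with a gripper value outside its range is refused whole. "hand" is the finger opening in cm, from 0 to 9.12, set as the call begins (left out, the last holds). The fingers move at their own pace and stop on an object; "newtons" is the grip in N (left out, the last holds). Time passes only in rows, so rows that do not move let the fingers close. It gives the time, the measured TCP pose, the force, the opening and the grip force at its end, in the units of the state.
- sensors.state(): the state, without advancing time (a new reading comes with each control period).
- viewer.grab_frame(name): name is "scene" or "side" or "wrist"; returns a dict with "img" (420x560x3 uint8, red, green, blue), "fx", "fy", "cx", "cy" (pixels), "position" and "attitude" of the camera in the world. Camera axes: x right, y down, z forward; pixel columns grow to the right and rows downward; lengths in mm; the calibration is good to about 2 mm. A picture is of the moment at which its call begins. There is no depth.
- env.job_done(): hands the job in; it is judged then, once.
Trained networks look in a picture, given as the dict that the camera call returned (one of the last four; its "shot" number tells which), for a name from the list of things; names that differ only in an ending like _2 or _b are one class to them, and where a whole thing is asked for, a point or a joint stands for the part that bears it (a point fixed in the world has none). Each returns a list of dicts, best first, with "score" (0 to 1); they miss things now and then, are a little off and sometimes report something else, mostly with a low value. They report only what shows in the picture. A call takes as long as a camera call. They do not tell look-alikes from the thing itself.
- viewer.boxes_of(name, picture): "location" ([column, row] in pixels, amid what is visible of it).
- viewer.pinpoint(name, picture): "location" ([column, row] in pixels: a listed point, or the origin of a listed thing).
The state is a dict: "time_s": time; "qpos": joint angles; "qvel": joint speeds; "effort": joint torques, N m; "ee_pos": TCP position; "ee_rot": TCP orientation; "force": force on the tool from outside, world axes, zero at the start; "torque": the same for the moment, N m; "gripper_width": finger opening in mm; "gripper_force": force on a finger pad.
Only numpy, scipy, OpenCV 4.12 (cv2) and the standard library are available. Lean on these libraries where they do the work, as an engineer would, in place of code of your own. Each camera call takes 0.05 s, during which the arm holds its last target. There are 200 camera calls.

## Task

Close the glue-up jig's draw latch: pull the wire loop out by its tab, feel the cross bar down through the keeper's opening and catch it under the two hooks without forcing it, then push the lever over past dead centre until it lies fully home and holds the wood strips together. Feel your way gently (the wire must not be pressed hard against the keeper or the jaw), let go, and leave the things beside the jig where they are.

Things in the scene. Friction and masses are not known exactly. Their poses are not given: they have to be found in the camera images.
- latch_unit: the lever's half of the glue-up jig, bolted to the bench: 124 x 110 x 8 mm plate, grey block 96 mm wide with its top at 40 mm. Beyond it in +x stands the press: its own plate, two pale wood strips and a grey sprung jaw (top also at 40 mm) that carries the keeper. Origin on the bench under the lever's pivot; x points from the lever to the keeper, y across, z up.
- lever_pivot (a point): the lever's pivot axis (along the latch unit's y), 56 mm above the bench. With the loop hooked the lever springs back if let go before dead centre (lever angle about 0.65) and stays over beyond it; throwing it takes up to 5 N at the grip.
- lever (a joint): lever angle, rad: 0 as found (handle leaning 46 degrees from upright, away from the keeper); -1.10 = fully open (handle leans 17 degrees from upright toward the keeper); +0.855 = home on its stop, handle 5 degrees below level along the latch unit's -x. Light friction holds it where it is left while the loop is slack.
- lever_grip (a point): middle of the lever's black grip, 80 mm from the pivot; the grip is 50 mm long, 20 mm wide (along the latch unit's y) and 14 mm thick.
- loop_pin (a point): the loop's hinge pin on the lever, 30 mm from the pivot, 8 degrees before the handle (toward the keeper). The loop's two wire arms, 72 mm long and 54 mm apart, turn freely on it; pulling the loop out swings the lever toward open.
- loop_bar (a point): middle of the cross bar (4 mm wire) at the free end of the loop. At the start it lies on the jaw's top (bar centre 42 mm above the bench) on the lever's side of the keeper. Seated, its centre is 42 to 46 mm high; resting on the keeper's top it is 54 mm high.
- tab_grip (a point): place to pinch the loop's finger tab (46 mm from the bar). The steel tab with black sleeve is 12 mm wide along the latch unit's y, 6 mm thick and 56 mm long, rises from the bar square to the wire arms and so leans outward; it pivots easily between finger pads. About 80 mm above the bench at the start.
- keeper_mid (a point): seat of the bar's centre, if the press stood at its middle setting, jaw open. Press and keeper really sit up to 7 mm nearer or farther along x (not measured: feel or look). The keeper is two like steel hooks 10 mm wide, centred 16.5 mm either side of the middle (the tab passes between): post face 2 mm toward the lever from the seat, lip from 7 mm before to 1.2 mm beyond it.
- opening_mid (a point): middle of the keeper's opening, level with its top (52 mm above the bench), for the same middle setting. The opening is 6 mm long in x, between the lip (4 mm thick, 8 mm above the jaw) and a guard (6 mm thick, 12 mm high). The bar goes down through it to the jaw's top, then back under the lip. Springs (4 N, rising 0.4 N/mm) let the keeper follow the latch up to 23 mm.
- jaw (a joint): how far the jaw is drawn toward the lever, m: 0 = open (5 mm gap between the wood strips), 0.005 = strips together. Springs of about 3 N push it open.
- glue_bottle: white and orange glue bottle, 47 x 47 x 146 mm, loose, standing beside the jig; origin at its underside.
- sanding_block: sanding block, 58 x 91 x 34 mm, loose, beside the jig; origin at its underside.
- screw_jar: small white jar with red cap, 50 x 50 x 66 mm, loose, standing beside the jig; origin at its underside.
Mind the look-alikes: they are no part of the job. Leave any yellow look-alike of the part that bears loop_bar alone.

How it is judged:
By the outcome, as a careful person would: the job done as asked, in the order asked, and still so for the second after the job is handed in, with the robot touching nothing.
It also fails if it takes over 72 s, if anything falls off the work surface, if the arm or the gripper's body presses on something with over 40 N, if the wrist force passes 120 N, or if a joint passes its speed limit or range.

## Working session

There is one attempt and no reset: what is moved stays moved. The work goes in short steps, Python scripts to look and compute and a tool call to move; the robot and the scene stay as the last step left them, time stands still between calls to the robot, and variables do not carry over. Pictures are saved under pics/ and viewed, at most 10 in all, crops included, and the job is handed in when it is done.

Besides the shell and the picture viewer there is one more tool, called after "Call:" as name(argument=value, ...) on one line, values as JSON. step_arm: Moves the arm, as the interface text tells. Its arguments: {"type":"object","properties":{"plan":{"type":"array","items":{"type":"number"}},"hand":{"type":"number"},"newtons":{"type":"number"}},"required":["plan"]}

```bash
mkdir -p pics
cat > h.py <<'E'
import numpy as np, cv2
from scipy.spatial.transform import Rotation as R
from workcell import sensors, viewer, env
def rot(a):
    a=np.array(a,float)
    if a.shape==(3,3): return a
    if a.size==4: return R.from_quat(a).as_matrix()
    return R.from_euler('xyz',a,degrees=True).as_matrix()
def ray(f,px):
    d=np.array([(px[0]-f['cx'])/f['fx'],(px[1]-f['cy'])/f['fy'],1])
    d=rot(f['attitude'])@d
    return np.array(f['position'],float),d/np.linalg.norm(d)
def atz(f,px,z):
    p,d=ray(f,px); return p+d*(z-p[2])/d[2]
def tri(rs):
    A=np.zeros((3,3));b=np.zeros(3)
    for p,d in rs:
        M=np.eye(3)-np.outer(d,d);A+=M;b+=M@p
    return np.linalg.solve(A,b)
def proj(f,P):
    c=rot(f['attitude']).T@(np.array(P,float)-np.array(f['position'],float))
    return np.array([f['cx']+f['fx']*c[0]/c[2],f['cy']+f['fy']*c[1]/c[2]])
def save(f,n,crop=None,s=1):
    im=f['img'][:,:,::-1]
    if crop: im=im[crop[1]:crop[3],crop[0]:crop[2]]
    cv2.imwrite('pics/'+n,cv2.resize(im,None,fx=s,fy=s,interpolation=cv2.INTER_CUBIC))
E
python3 - <<'E'
from h import *
print(sensors.state())
fs={}
for n in ['scene','side']:
    f=viewer.grab_frame(n);fs[n]=f
    print(n,f['position'],f['attitude'],f['fx'],f['cx'],f['cy'])
    for nm in ['latch_unit','lever_pivot','lever_grip','loop_pin','loop_bar','tab_grip','keeper_mid','opening_mid','glue_bottle','sanding_block','screw_jar']:
        try: print(nm,[(np.round(q['location']).tolist(),round(q['score'],2)) for q in viewer.pinpoint(nm,f)[:3]])
        except Exception as e: print(nm,e)
a=np.hstack([fs['scene']['img'],fs['side']['img']])[:,:,::-1]
cv2.imwrite('pics/a.png',cv2.resize(fs['scene']['img'][:,:,::-1],(800,600)))
cv2.imwrite('pics/b.png',cv2.resize(fs['side']['img'][:,:,::-1],(800,600)))
E
```

```text
{'time_s': 0.0, 'qpos': array([-7.79221521e+01,  1.83517582e+01,  8.97076869e+01, -1.71804188e-03,
        7.20441681e+01, -1.14584764e+00]), 'qvel': array([ 0.02266887,  0.0061778 ,  0.00544488, -0.07152705,  0.0144196 ,
       -0.01808878]), 'effort': array([-1.81788964e-03, -4.12465203e+01, -2.31972206e+01,  7.27649918e-02,
        4.56630508e-02, -1.36237604e-04]), 'ee_pos': array([ 131.42235395, -559.27215754,  227.1104164 ]), 'ee_rot': array([-1.79896375e+02, -4.38924028e-04,  1.32242263e+01]), 'force': array([-0.10146569,  0.00903829,  0.4452634 ]), 'torque': array([-0.0281735 , -0.05089408, -0.0105953 ]), 'gripper_force': 0.0, 'gripper_width': 91.08759905277476}
scene [  -7.67741524 -531.59459216  509.54945758] [-118.02256682    1.20080855  -45.65621696] 396.8467327901196 275.15077421645907 208.65212976839643
latch_unit [([294.0, 267.0], 0.78)]
lever_pivot [([294.0, 246.0], 0.92), ([392.0, 296.0], 0.56)]
lever_grip [([322.0, 232.0], 0.69)]
loop_pin [([304.0, 241.0], 0.75)]
loop_bar [([281.0, 246.0], 0.55), ([197.0, 278.0], 0.53)]
tab_grip [([269.0, 227.0], 0.73), ([181.0, 264.0], 0.63)]
keeper_mid []
opening_mid []
glue_bottle [([391.0, 292.0], 0.85)]
sanding_block [([362.0, 316.0], 0.84)]
screw_jar [([232.0, 245.0], 0.95)]
side [-190.00723353 -496.52630996  494.70795511] [-114.63925127   -1.14044428  -52.86644427] 492.1679416041912 276.81194509906373 209.46747644031112
latch_unit [([317.0, 267.0], 0.89)]
lever_pivot [([317.0, 245.0], 0.59)]
lever_grip []
loop_pin [([328.0, 236.0], 0.68)]
loop_bar [([300.0, 245.0], 0.85), ([204.0, 286.0], 0.64)]
tab_grip [([285.0, 223.0], 0.9), ([190.0, 265.0], 0.79)]
keeper_mid []
opening_mid []
glue_bottle [([428.0, 287.0], 0.7)]
sanding_block []
screw_jar [([239.0, 247.0], 0.74)]
```

View pics/a.png

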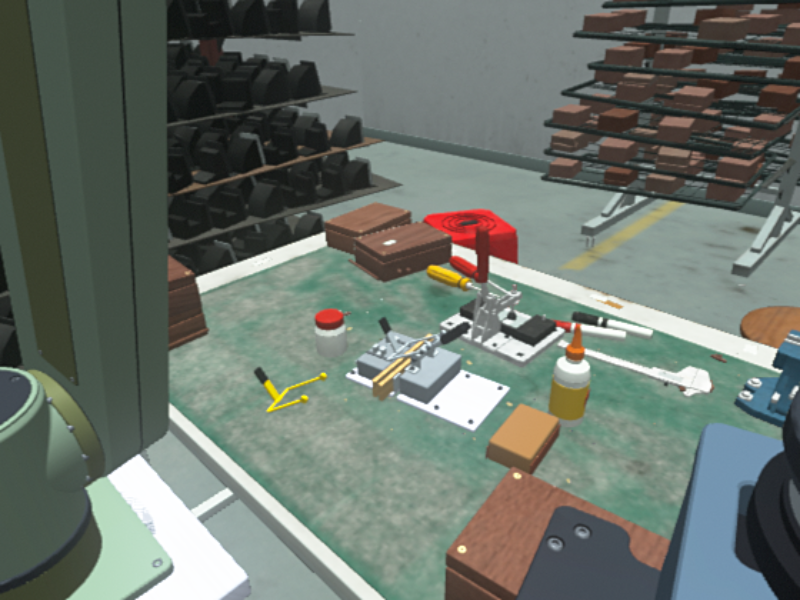

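View pics/b.png

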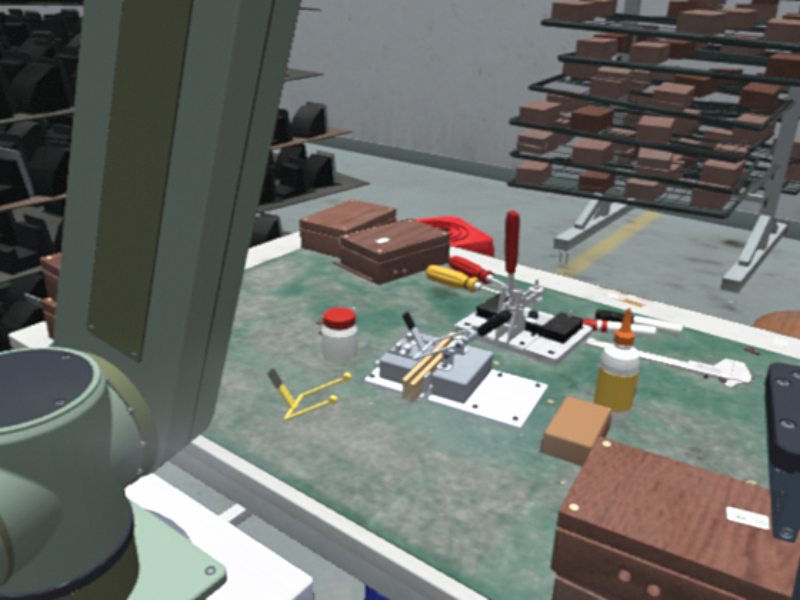

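Run:
```python
from h import *
A=viewer.grab_frame('scene');B=viewer.grab_frame('side')
px={}
for nm in ['latch_unit','lever_pivot','lever_grip','loop_pin','loop_bar','tab_grip','glue_bottle','sanding_block','screw_jar']:
    a=viewer.pinpoint(nm,A);b=viewer.pinpoint(nm,B)
    z={'latch_unit':0,'lever_pivot':56,'loop_bar':42,'glue_bottle':0,'sanding_block':0,'screw_jar':0,'tab_grip':80}.get(nm)
    if a and z is not None: print(nm,'A@z',atz(A,a[0]['location'],z).round(1))
    if b and z is not None: print(nm,'B@z',atz(B,b[0]['location'],z).round(1))
    if a and b: print(nm,'tri',tri([ray(A,a[0]['location']),ray(B,b[0]['location'])]).round(1))
save(A,'c.png',(230,200,370,305),5.7)
```

```text
latch_unit A@z [508.7 -61.6   0. ]
latch_unit B@z [506.7 -76.9   0. ]
latch_unit tri [482.1 -88.7  21.8]
lever_pivot A@z [501.8 -76.8  56. ]
lever_pivot B@z [496.8 -82.1  56. ]
lever_pivot tri [501.8 -77.9  54.4]
lever_grip tri [ 529.  -121.4   99.2]
loop_pin tri [515.  -95.4  73.6]
loop_bar A@z [309.   2.  42.]
loop_bar B@z [503.8 -31.7  42. ]
loop_bar tri [ 149.7 -267.5  275. ]
tab_grip A@z [498.   -7.1  80. ]
tab_grip B@z [492.   -8.5  80. ]
tab_grip tri [508.8   3.8  70.3]
glue_bottle A@z [ 578.  -264.7   -0. ]
glue_bottle B@z [ 589.6 -263.2    0. ]
glue_bottle tri [ 553.  -275.1   22.5]
sanding_block B@z [ 492.  -253.7    0. ]
screw_jar A@z [469.5  93.7  -0. ]
screw_jar B@z [472.3  94.9   0. ]
screw_jar tri [465.2  88.3   5. ]
```

View pics/c.png

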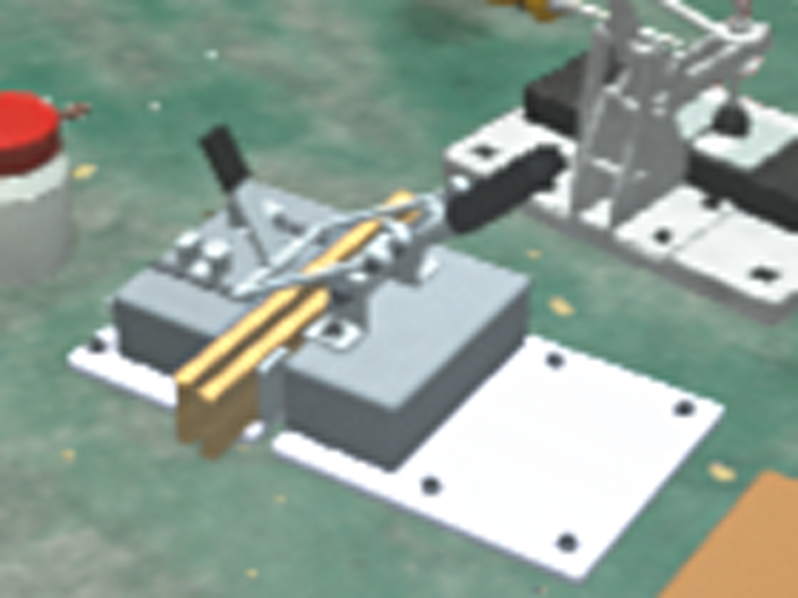

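```bash
cat >> h.py <<'E'
def plan(P,ypr,n,start=None):
    """rows (cm, rad) from the present (or start) pose to P, rpy, in n equal rows"""
    s=sensors.state()
    p0,r0=(np.array(s['ee_pos']),R.from_euler('xyz',s['ee_rot'],degrees=True)) if start is None else (np.array(start[0],float),R.from_euler('xyz',start[1],degrees=True))
    r1=R.from_euler('xyz',ypr,degrees=True); rv=(r0.inv()*r1).as_rotvec()
    out=[]
    for i in range(n):
        ri=r0*R.from_rotvec(rv*i/n)
        out.append(np.r_[ri.inv().apply((np.array(P)-p0)/n)/10,rv/n])
    out=np.array(out); print(np.round(out,3).tolist() if n<30 else 0,'max',np.abs(out).max(0).round(3)); return out
E
python3 - <<'E'
from h import *
s=sensors.state()
f=viewer.grab_frame('wrist')
T=R.from_euler('xyz',s['ee_rot'],degrees=True)
print(T.inv().apply(np.array(f['position'])-s['ee_pos']), (T.inv().as_matrix()@rot(f['attitude'])).round(3),f['fx'])
plan([480,-60,260],[180,0,88],16)
E
```

```text
[  64.62388666   -1.04097976 -157.57988903] [[-0.    -0.972 -0.234]
 [ 1.    -0.    -0.   ]
 [ 0.    -0.234  0.972]] 374.2316021524268
[[2.835, -2.543, -0.2, 0.0, 0.0, -0.082], [3.032, -2.303, -0.2, 0.0, 0.0, -0.082], [3.21, -2.048, -0.2, 0.0, 0.0, -0.082], [3.366, -1.78, -0.2, 0.0, 0.0, -0.082], [3.5, -1.5, -0.2, 0.0, 0.0, -0.082], [3.611, -1.21, -0.2, 0.0, 0.0, -0.082], [3.697, -0.911, -0.2, 0.0, 0.0, -0.082], [3.759, -0.607, -0.2, 0.0, 0.0, -0.082], [3.796, -0.299, -0.2, 0.0, 0.0, -0.082], [3.808, 0.011, -0.2, 0.0, 0.0, -0.082], [3.794, 0.322, -0.2, 0.0, 0.0, -0.082], [3.756, 0.63, -0.2, 0.0, 0.0, -0.082], [3.692, 0.933, -0.2, 0.0, 0.0, -0.082], [3.603, 1.231, -0.2, 0.0, 0.0, -0.082], [3.491, 1.521, -0.2, 0.0, 0.0, -0.082], [3.356, 1.8, -0.2, 0.0, 0.0, -0.082]] max [3.808 2.543 0.2   0.    0.    0.082]
```

Call:
step_arm(plan=[2.83, -2.54, -0.2, 0, 0, -0.082, 3.03, -2.3, -0.2, 0, 0, -0.082, 3.21, -2.05, -0.2, 0, 0, -0.082, 3.37, -1.78, -0.2, 0, 0, -0.082, 3.5, -1.5, -0.2, 0, 0, -0.082])

```text
time_s: 2.67
ee_pos: [240.9, -402.0, 238.1]
ee_rot: [180.0, -0.0, 36.9]
force: [0.4, -0.0, 0.2]
gripper_width: 91.5
gripper_force: 0.0
```

Call:
step_arm(plan=[3.61, -1.21, -0.2, 0, 0, -0.082, 3.7, -0.91, -0.2, 0, 0, -0.082, 3.76, -0.61, -0.2, 0, 0, -0.082, 3.8, -0.3, -0.2, 0, 0, -0.082, 3.81, 0.01, -0.2, 0, 0, -0.082])

```text
time_s: 3.08
ee_pos: [349.4, -245.3, 248.4]
ee_rot: [179.9, 0.0, 60.4]
force: [0.9, 0.1, -0.7]
gripper_width: 91.2
gripper_force: 0.0
```

Call:
step_arm(plan=[3.79, 0.32, -0.2, 0, 0, -0.082, 3.76, 0.63, -0.2, 0, 0, -0.082, 3.69, 0.93, -0.2, 0, 0, -0.082, 3.6, 1.23, -0.2, 0, 0, -0.082, 3.49, 1.52, -0.2, 0, 0, -0.082])

```text
time_s: 3.5
ee_pos: [457.5, -88.4, 258.3]
ee_rot: [180.0, 0.0, 83.9]
force: [0.4, -0.2, -0.6]
gripper_width: 91.3
gripper_force: 0.0
```

Call:
step_arm(plan=[3.36, 1.8, -0.2, 0, 0, -0.082, 0, 0, 0, 0, 0, 0], hand=4)

```text
time_s: 3.67
ee_pos: [481.7, -54.0, 260.3]
ee_rot: [179.8, -0.2, 88.9]
force: [0.7, -0.1, 0.5]
gripper_width: 80.7
gripper_force: 0.0
```

Run:
```python
from h import *
s=sensors.state();print(s['ee_pos'],s['ee_rot'],s['force'])
A=viewer.grab_frame('wrist')
for nm,z in [('latch_unit',0),('lever_pivot',56),('lever_grip',110),('loop_pin',81),('loop_bar',42),('tab_grip',80),('keeper_mid',46),('opening_mid',52)]:
    for q in viewer.pinpoint(nm,A)[:2]: print(nm,np.round(q['location'],1),round(q['score'],2),atz(A,q['location'],z).round(1))
save(A,'d.png',None,1.42)
```

```text
[481.73776604 -53.9934091  260.25115639] [ 1.79812050e+02 -1.52549300e-01  8.88572127e+01] [ 0.66669192 -0.14067481  0.50990472]
latch_unit [305.5 196. ] 0.87 [507.9 -75.9   0. ]
lever_pivot [306.  208.7] 0.81 [504.8 -77.1  56. ]
lever_pivot [320.2 283.1] 0.16 [ 519.2 -157.5   56. ]
lever_grip [318.3 281.5] 0.66 [ 511.9 -130.7  110. ]
loop_pin [310.8 232.1] 0.66 [507.6 -93.8  81. ]
loop_bar [299.3 163.1] 0.78 [499.2 -33.3  42. ]
tab_grip [297.3 140. ] 0.85 [495.9  -8.1  80. ]
tab_grip [110.8  55. ] 0.85 [338.8  66.1  80. ]
keeper_mid [298.8 162.3] 0.44 [498.5 -32.   46. ]
```

View pics/d.png

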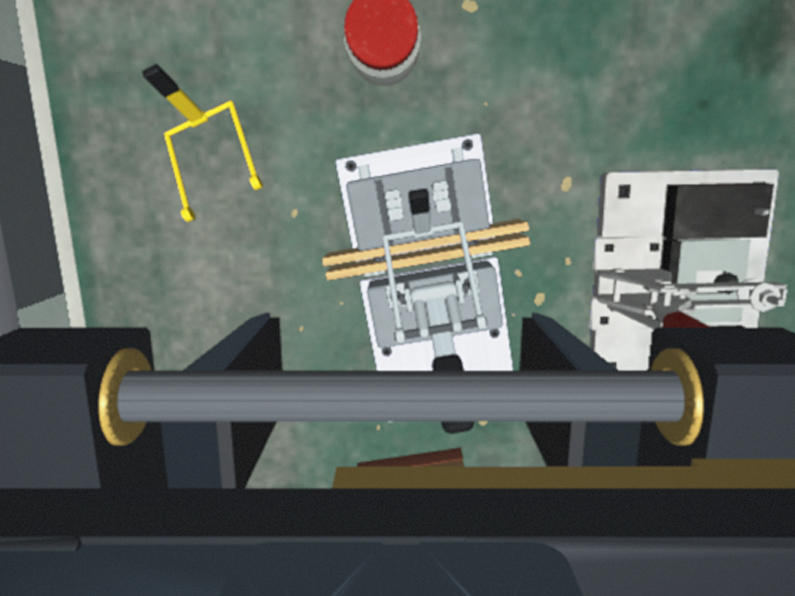

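Run:
```python
from h import *
plan([495.7,-10,120],[180,0,97.6],5)
```

```text
[[1.005, 0.327, 2.801, 0.0, 0.0, -0.033], [0.994, 0.359, 2.801, 0.0, 0.0, -0.033], [0.982, 0.392, 2.801, 0.0, 0.0, -0.033], [0.968, 0.423, 2.801, 0.0, 0.0, -0.033], [0.954, 0.455, 2.801, 0.0, 0.0, -0.033]] max [1.005 0.455 2.801 0.    0.    0.033]
```

Call:
step_arm(plan=[0.9, 0.3, 2.8, 0, 0, -0.03, 0.9, 0.35, 2.8, 0, 0, -0.03, 0.9, 0.4, 2.8, 0, 0, -0.03, 0.9, 0.45, 2.8, 0, 0, -0.03, 0.9, 0.45, 2.8, 0, 0, -0.03])

```text
time_s: 4.53
ee_pos: [496.4, -13.4, 119.0]
ee_rot: [179.9, 0.0, 97.0]
force: [0.3, -0.3, 0.7]
gripper_width: 40.0
gripper_force: 0.0
```

Call:
step_arm(plan=[0, 0, 0, 0, 0, 0, 0, 0, 0, 0, 0, 0, 0, 0, 0, 0, 0, 0])

```text
time_s: 4.78
ee_pos: [497.2, -13.8, 121.3]
ee_rot: [179.9, 0.0, 96.9]
force: [0.4, -0.1, 0.6]
gripper_width: 39.8
gripper_force: 0.0
```

Run:
```python
from h import *
s=sensors.state();print(s['ee_pos'],s['ee_rot'],s['force'])
A=viewer.grab_frame('wrist')
for nm,z in [('latch_unit',0),('lever_pivot',56),('lever_grip',110),('loop_pin',79.6),('loop_bar',42),('tab_grip',80.5),('keeper_mid',46),('opening_mid',52)]:
    for q in viewer.pinpoint(nm,A)[:2]: print(nm,np.round(q['location'],1),round(q['score'],2),atz(A,q['location'],z).round(1))
b=proj(A,[499,-33,42]);print(b)
x,y=int(b[0]),int(b[1])
save(A,'e.png',(max(0,x-100),max(0,y-90),x+100,y+60),4)
print(max(0,x-100),max(0,y-90))
```

```text
[497.16958413 -13.80768032 121.32191119] [1.79884055e+02 3.99053885e-02 9.69240732e+01] [ 0.42475709 -0.08723157  0.59405693]
latch_unit [270.6  47.8] 0.6 [475.2  96.9   0. ]
lever_pivot [285.4 316.4] 0.87 [506.2 -75.2  56. ]
loop_bar [59.7 89.7] 0.7 [353.1  51.2  42. ]
loop_bar [281.1 229.5] 0.31 [496.7 -20.4  42. ]
tab_grip [281.2 231.5] 0.89 [495.6  -9.9  80.5]
tab_grip [ 7.1 46.7] 0.84 [349.6  68.7  80.5]
[282.2098617  247.74839312]
182 157
```

View pics/e.png

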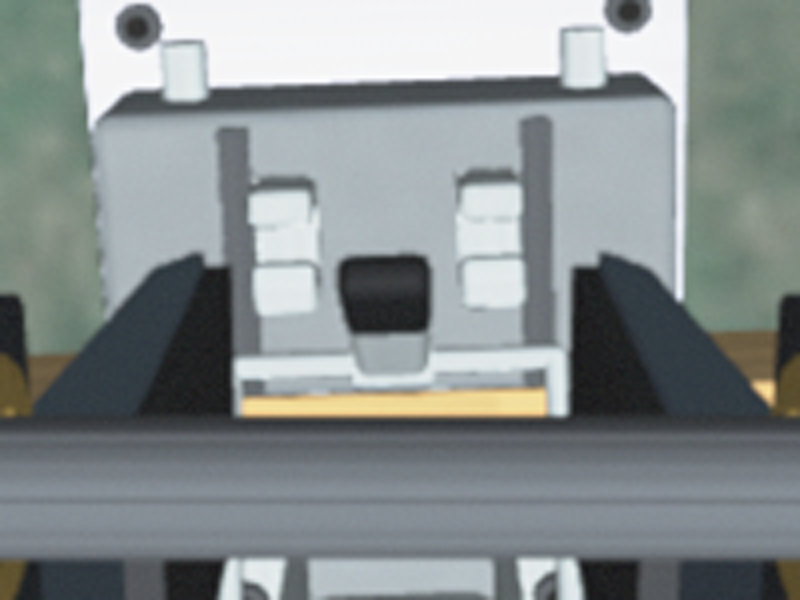

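Run:
```python
from h import *
A=viewer.grab_frame('wrist')
print(A['position'])
th=np.radians(98);u=np.array([np.cos(th),np.sin(th)]);v=np.array([-u[1],u[0]])
O=np.array([505,-77])
g=cv2.cvtColor(A['img'],cv2.COLOR_RGB2GRAY).astype(float)
def L(px,z):
    w=atz(A,px,z)[:2]-O; return (round(w@u,1),round(w@v,1))
for n,c,z in [('guardfarL',(285,190),52),('guardnearL',(285,223),52),('lipfarL',(287,264),52),('lipnearL',(287,313),52),('guardfarR',(490,186),52),('guardnearR',(490,219),52),('lipfarR',(493,258),52),('lipnearR',(493,305),52),('barL',(245,358),42),('bar mid',(400,354),42),('barR',(560,350),42),('tabtop L',(340,262),90),('tabtopR',(430,260),90),('jawfarL',(110,95),40),('jawfarR',(660,80),40)]:
    px=(182+c[0]/4-0.375,157+c[1]/4-0.375); print(n,L(px,z))
for col in [(252),(255),(304),(307)]: print(col,g[200:245,col].astype(int).tolist())
```

```text
[487.73981989  52.25598757 277.90798319]
guardfarL (np.float64(78.0), np.float64(18.1))
guardnearL (np.float64(72.7), np.float64(18.3))
lipfarL (np.float64(66.0), np.float64(18.3))
lipnearL (np.float64(58.0), np.float64(18.5))
guardfarR (np.float64(78.0), np.float64(-13.6))
guardnearR (np.float64(72.7), np.float64(-13.6))
lipfarR (np.float64(66.4), np.float64(-14.0))
lipnearR (np.float64(58.7), np.float64(-14.0))
barL (np.float64(47.1), np.float64(26.7))
bar mid (np.float64(47.3), np.float64(0.9))
barR (np.float64(47.5), np.float64(-25.7))
tabtop L (np.float64(77.0), np.float64(8.1))
tabtopR (np.float64(77.1), np.float64(-3.6))
jawfarL (np.float64(91.4), np.float64(46.7))
jawfarR (np.float64(92.2), np.float64(-41.6))
252 [183, 175, 145, 100, 96, 116, 179, 224, 229, 229, 229, 229, 230, 226, 220, 223, 230, 229, 229, 229, 229, 229, 229, 209, 165, 208, 229, 231, 231, 231, 232, 230, 229, 230, 231, 228, 210, 175, 177, 180, 179, 178, 179, 180, 178]
255 [183, 168, 130, 99, 99, 125, 187, 227, 227, 229, 229, 228, 229, 225, 210, 213, 231, 232, 230, 231, 231, 231, 232, 208, 166, 213, 229, 231, 231, 233, 232, 230, 230, 230, 231, 227, 199, 161, 179, 182, 182, 181, 178, 179, 179]
304 [160, 114, 97, 104, 165, 220, 228, 230, 229, 229, 230, 228, 225, 227, 232, 231, 231, 230, 230, 231, 232, 216, 165, 192, 228, 232, 231, 232, 233, 231, 230, 230, 231, 230, 221, 193, 182, 183, 182, 183, 182, 181, 182, 184, 165]
307 [161, 119, 99, 105, 170, 223, 228, 230, 230, 229, 230, 226, 223, 226, 230, 229, 230, 230, 230, 230, 229, 214, 170, 193, 228, 230, 231, 232, 231, 230, 230, 230, 231, 229, 217, 185, 183, 183, 182, 182, 183, 182, 185, 181, 165]
```

Call:
step_arm(plan=[0.2, -0.06, 1.5, 0, 0, -0.01, 0.2, -0.06, 1.5, 0, 0, -0.01, 0.2, -0.06, 1.5, 0, 0, 0, 0, 0, 0, 0, 0, 0])

```text
time_s: 5.62
ee_pos: [491.6, -7.1, 72.6]
ee_rot: [-179.7, -0.1, 98.1]
force: [-0.3, -0.8, -0.8]
gripper_width: 39.7
gripper_force: 0.0
```

Call:
step_arm(plan=[0, 0, 0, 0, 0, 0, 0, 0, 0, 0, 0, 0, 0, 0, 0, 0, 0, 0, 0, 0, 0, 0, 0, 0, 0, 0, 0, 0, 0, 0], hand=0.9, newtons=10)

```text
time_s: 6.03
ee_pos: [494.3, -7.5, 75.6]
ee_rot: [179.9, 0.0, 98.1]
force: [-0.5, 0.0, 2.0]
gripper_width: 12.1
gripper_force: 10.0
```

```bash
cat >> h.py <<'E'
O=np.array([505,-77.]);th=np.radians(98);U=np.array([np.cos(th),np.sin(th)]);V=np.array([-U[1],U[0]])
def L(A,px,z):
    w=atz(A,px,z)[:2]-O; return (round(float(w@U),1),round(float(w@V),1))
def st():
    s=sensors.state();w=s['ee_pos'][:2]-O
    print('t',round(s['time_s'],2),'u,v,z',round(w@U,1),round(w@V,1),round(s['ee_pos'][2],1),s['ee_rot'].round(1),'F u,v,z',round(s['force'][:2]@U,2),round(s['force'][:2]@V,2),round(s['force'][2],2),'w',round(s['gripper_width'],1),round(s['gripper_force'],1))
E
python3 - <<'E'
from h import *
st()
A=viewer.grab_frame('wrist')
save(A,'f.png',(180,150,380,300),4)
for n in ['loop_bar','tab_grip','loop_pin']:print(n,[(q['location'],q['score']) for q in viewer.pinpoint(n,A)[:2]])
E
```

```text
t 6.03 u,v,z 70.3 0.9 75.6 [179.9   0.   98.1] F u,v,z 0.1 0.5 1.97 w 12.1 10.0
loop_bar [([25.9, 90.9], 0.92)]
tab_grip [([285.8, 314.9], 0.55)]
loop_pin []
```

View pics/f.png

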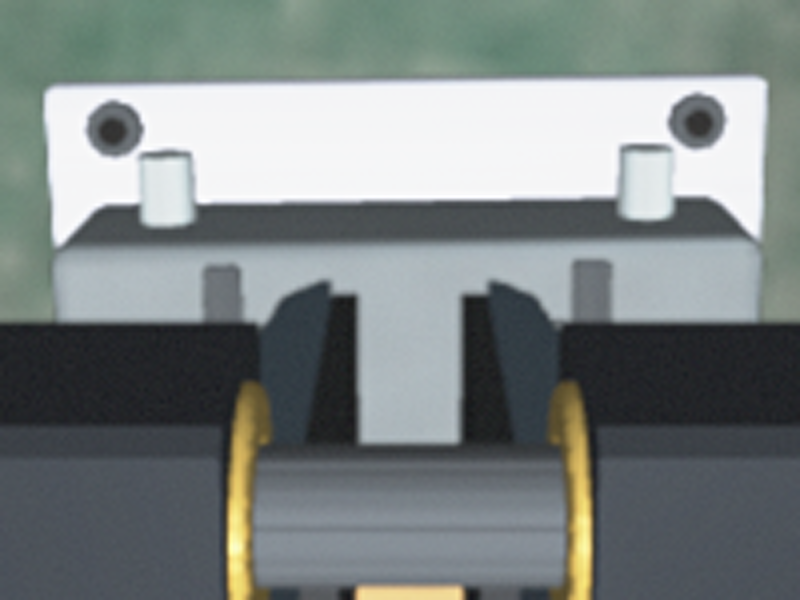

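```bash
cat >> h.py <<'E'
p0=4.4
def pin(b,z):
    d=np.hypot(b-p0,z-56);a=(30**2-72**2+d*d)/(2*d);h=np.sqrt(900-a*a)
    e=np.array([b-p0,z-56])/d;n=np.array([-e[1],e[0]])
    return np.array([p0,56])+a*e+h*n
def tab(b,z,s=45.3):
    P=pin(b,z);d=(np.array([b,z])-P)/72
    ang=np.degrees(np.arctan2(-(P[0]-p0),P[1]-56)); # lean toward -x
    return np.array([b,z])+s*np.array([-d[1],d[0]]),np.radians(ang-38)
def tcp(b,z): t,l=tab(b,z); return t-np.array([0,5]),l
E
python3 - <<'E'
from h import *
for b,z in [(47.3,42),(47.3,50),(47.5,58),(53,58),(58,58),(64,58),(69.4,58),(69.4,54),(69.4,50),(69.4,46),(69.4,42),(66,42),(65.2,43)]:
    t,l=tcp(b,z);print((b,z),'tcp',t.round(1),'lever',round(l,2))
E
```

```text
(47.3, 42) tcp [71.  75.6] lever 0.0
(47.3, 50) tcp [60.5 88.3] lever 0.38
(47.5, 58) tcp [52.1 98.1] lever 0.59
(53, 58) tcp [65.4 96.6] lever 0.1
(58, 58) tcp [73.4 95.6] lever -0.17
(64, 58) tcp [81.1 95. ] lever -0.42
(69.4, 58) tcp [87.  94.7] lever -0.62
(69.4, 54) tcp [89.5 89.6] lever -0.68
(69.4, 50) tcp [92.  84.3] lever -0.75
(69.4, 46) tcp [94.3 78.8] lever -0.83
(69.4, 42) tcp [96.5 73.3] lever -0.91
(66, 42) tcp [93.5 73. ] lever -0.81
(65.2, 43) tcp [92.2 74.4] lever -0.76
```

Call:
step_arm(plan=[-0.06, 0, -0.5, 0, 0, 0, -0.06, 0, -0.5, 0, 0, 0, -0.08, 0, -0.5, 0, 0, 0, -0.08, 0, -0.55, 0, 0, 0, 0, 0, 0, 0, 0, 0])

```text
time_s: 6.65
ee_pos: [494.7, -10.4, 96.6]
ee_rot: [179.9, 0.0, 98.1]
force: [1.6, 1.0, 0.0]
gripper_width: 11.8
gripper_force: 10.0
```

Call:
step_arm(plan=[0.38, 0, 0.04, 0, 0, 0, 0.38, 0, 0.04, 0, 0, 0, 0.38, 0, 0.03, 0, 0, 0, 0.38, 0, 0.02, 0, 0, 0, 0.37, 0, 0.02, 0, 0, 0])

```text
time_s: 7.07
ee_pos: [491.7, 9.0, 93.9]
ee_rot: [180.0, 0.0, 98.1]
force: [2.2, -1.8, 0.9]
gripper_width: 11.8
gripper_force: 10.0
```

Call:
step_arm(plan=[0, 0, 0, 0, 0, 0, 0, 0, 0, 0, 0, 0, 0, 0, 0, 0, 0, 0])

```text
time_s: 7.32
ee_pos: [491.6, 9.1, 94.0]
ee_rot: [180.0, -0.0, 98.1]
force: [3.1, 1.2, -0.1]
gripper_width: 11.4
gripper_force: 10.0
```

Run:
```python
from h import *
st()
S=viewer.grab_frame('side')
A=viewer.grab_frame('scene')
for n in ['loop_bar','tab_grip','loop_pin','lever_grip']:
  for f,k in ((A,'scene'),(S,'side')): print(n,k,[(np.round(q['location'],1).tolist(),round(q['score'],2)) for q in viewer.pinpoint(n,f)[:2]])
save(S,'g.png',(230,180,390,300),5)
```

```text
t 7.32 u,v,z 87.1 1.3 94.0 [180.   -0.   98.1] F u,v,z 0.73 -3.19 -0.08 w 11.4 10.0
loop_bar scene [([195.9, 277.3], 0.61), ([271.5, 235.0], 0.58)]
loop_bar side [([205.8, 282.3], 0.82), ([286.3, 234.0], 0.62)]
tab_grip scene [([181.7, 263.8], 0.57), ([262.4, 218.7], 0.47)]
tab_grip side [([192.5, 262.3], 0.93)]
loop_pin scene [([297.4, 234.2], 0.96)]
loop_pin side [([316.0, 230.0], 0.61)]
lever_grip scene [([303.0, 214.1], 0.88), ([364.2, 315.2], 0.29)]
lever_grip side [([324.3, 205.7], 0.69)]
```

View pics/g.png

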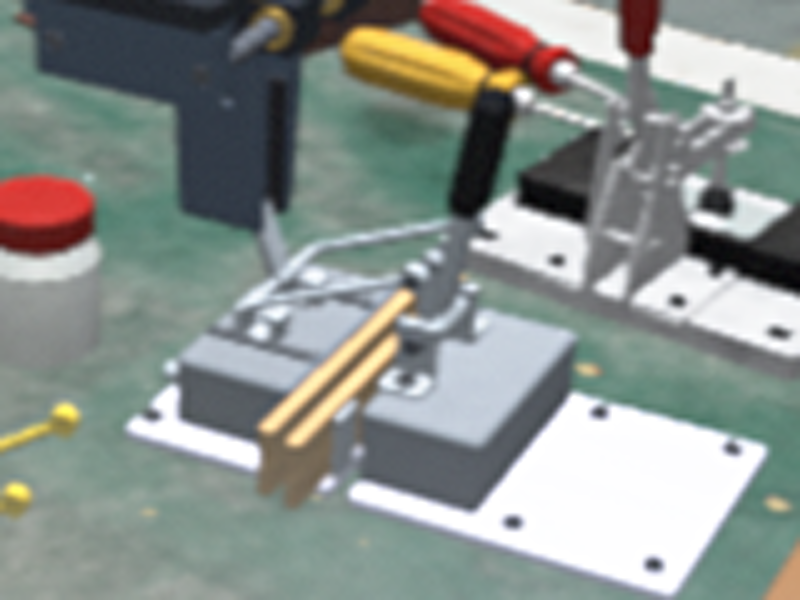

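Call:
step_arm(plan=[0.12, 0.05, 0.22, 0, 0, 0, 0.13, 0, 0.22, 0, 0, 0, 0, 0, 0, 0, 0, 0, 0, 0, 0, 0, 0, 0])

```text
time_s: 8.15
ee_pos: [491.3, 11.0, 89.3]
ee_rot: [-180.0, 0.0, 98.2]
force: [2.2, -0.5, 1.1]
gripper_width: 12.0
gripper_force: 10.0
```

Call:
step_arm(plan=[0.06, 0, 0.13, 0, 0, 0, 0.06, 0, 0.13, 0, 0, 0, 0, 0, 0, 0, 0, 0])

```text
time_s: 8.4
ee_pos: [491.1, 12.5, 86.7]
ee_rot: [-180.0, -0.0, 98.1]
force: [1.2, 0.2, 0.9]
gripper_width: 12.0
gripper_force: 10.0
```

```bash
python3 -c "
from h import *
st();print(sensors.state()['torque'])"
```

```text
t 8.4 u,v,z 90.5 1.3 86.7 [-180.    -0.    98.1] F u,v,z 0.06 -1.27 0.94 w 12.0 10.0
[ 0.02273829 -0.5872907   0.07913073]
```

Call:
step_arm(plan=[0.07, 0, 0.13, 0, 0, 0, 0.06, 0, 0.13, 0, 0, 0, 0, 0, 0, 0, 0, 0])

```text
time_s: 8.65
ee_pos: [491.0, 13.6, 84.0]
ee_rot: [-180.0, -0.0, 98.1]
force: [1.9, 0.0, 0.9]
gripper_width: 12.0
gripper_force: 10.0
```

Call:
step_arm(plan=[0.06, 0, 0.13, 0, 0, 0, 0.06, 0, 0.13, 0, 0, 0, 0, 0, 0, 0, 0, 0])

```text
time_s: 8.9
ee_pos: [490.8, 14.8, 81.4]
ee_rot: [-180.0, 0.0, 98.1]
force: [1.1, -0.7, 1.1]
gripper_width: 11.6
gripper_force: 10.0
```

```bash
python3 -c "
from h import *
st();print(sensors.state()['torque'])
for b,z in [(69.4,50),(69.4,48),(69.4,46),(69.4,44)]:print(b,z,tcp(b,z))"
```

```text
t 8.9 u,v,z 92.9 1.3 81.4 [-180.     0.    98.1] F u,v,z -0.9 -1.0 1.14 w 11.6 10.0
[-0.20569053 -0.51820597  0.04504227]
69.4 50 (array([91.97996032, 84.27130495]), np.float64(-0.7493994607095082))
69.4 48 (array([93.16402964, 81.56631815]), np.float64(-0.7869586235325557))
69.4 46 (array([94.3163536, 78.8320674]), np.float64(-0.8262652053875983))
69.4 44 (array([95.43363142, 76.07209241]), np.float64(-0.8672192986620663))
```

Call:
step_arm(plan=[0.06, 0, 0.13, 0, 0, 0, 0.06, 0, 0.13, 0, 0, 0, 0, 0, 0, 0, 0, 0])

```text
time_s: 9.15
ee_pos: [490.6, 16.0, 78.8]
ee_rot: [-180.0, -0.0, 98.1]
force: [1.2, -0.4, 1.1]
gripper_width: 12.4
gripper_force: 10.0
```

Call:
step_arm(plan=[0.06, 0, 0.13, 0, 0, 0, 0.06, 0, 0.13, 0, 0, 0, 0, 0, 0, 0, 0, 0])

```text
time_s: 9.4
ee_pos: [490.5, 17.2, 76.2]
ee_rot: [-180.0, -0.0, 98.1]
force: [0.4, -0.8, 1.4]
gripper_width: 11.9
gripper_force: 10.0
```

```bash
python3 -c "
from h import *
st();print(sensors.state()['torque'])
S=viewer.grab_frame('side')
save(S,'g2.png',(230,180,390,300),5)
for b,z in [(69.4,43),(68,43),(66,43),(65,43),(64,43)]:print(b,z,tcp(b,z))"
```

```text
t 9.4 u,v,z 95.3 1.3 76.2 [-180.    -0.    98.1] F u,v,z -0.8 -0.25 1.38 w 11.9 10.0
[-0.19302078 -0.36980827  0.07920631]
69.4 43 (array([95.97816752, 74.68366137]), np.float64(-0.8882816065007482))
68 43 (array([94.73678733, 74.56821302]), np.float64(-0.8468668043288101))
66 43 (array([92.91144076, 74.43987316]), np.float64(-0.7862794632829291))
65 43 (array([91.9743341 , 74.39334142]), np.float64(-0.7552308176189274))
64 43 (array([91.01978587, 74.35960907]), np.float64(-0.7235915351802725))
```

View pics/g2.png

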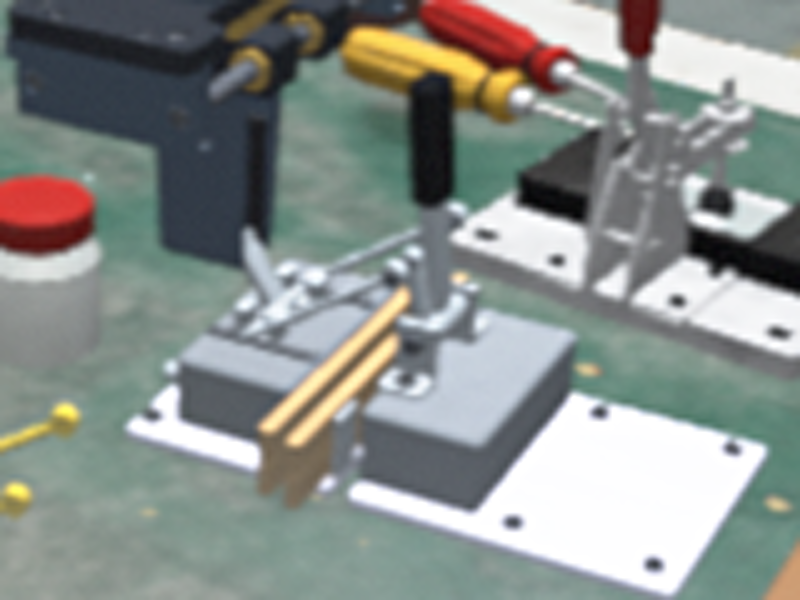

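Call:
step_arm(plan=[0.04, 0, 0.12, 0, 0, 0, 0, 0, 0, 0, 0, 0])

```text
time_s: 9.62
ee_pos: [490.4, 17.5, 75.1]
ee_rot: [-180.0, -0.0, 98.1]
force: [0.4, 0.4, 0.6]
gripper_width: 12.1
gripper_force: 10.0
```

Call:
step_arm(plan=[-0.12, 0, 0, 0, 0, 0, -0.12, 0, 0, 0, 0, 0, 0, 0, 0, 0, 0, 0])

```text
time_s: 9.87
ee_pos: [490.8, 15.1, 75.3]
ee_rot: [-180.0, -0.0, 98.1]
force: [-0.9, 0.7, 1.0]
gripper_width: 12.1
gripper_force: 10.0
```

Call:
step_arm(plan=[-0.1, 0, 0, 0, 0, 0, 0, 0, 0, 0, 0, 0])

```text
time_s: 10.03
ee_pos: [491.0, 14.0, 75.3]
ee_rot: [-180.0, 0.0, 98.1]
force: [-1.4, 1.0, 0.7]
gripper_width: 12.0
gripper_force: 10.0
```

```bash
python3 -c "
from h import *
st();print(sensors.state()['torque'])"
```

```text
t 10.03 u,v,z 92.1 1.2 75.3 [-180.     0.    98.1] F u,v,z 1.15 1.28 0.74 w 12.0 10.0
[-1.58221191e-05 -2.05391942e-01  1.19462599e-01]
```

Call:
step_arm(plan=[-0.08, 0, 0, 0, 0, 0, 0, 0, 0, 0, 0, 0])

```text
time_s: 10.2
ee_pos: [491.0, 13.7, 75.3]
ee_rot: [-180.0, -0.1, 98.1]
force: [-1.1, 4.4, 2.2]
gripper_width: 11.6
gripper_force: 10.0
```

Call:
step_arm(plan=[-0.08, 0, 0, 0, 0, 0, 0, 0, 0, 0, 0, 0])

```text
time_s: 10.37
ee_pos: [491.2, 12.8, 75.3]
ee_rot: [-180.0, -0.0, 98.1]
force: [-1.8, 3.6, 2.0]
gripper_width: 11.7
gripper_force: 10.0
```

```bash
python3 -c "
from h import *
st();print(sensors.state()['torque'])
S=viewer.grab_frame('side')
print([(n,[np.round(q['location'],1).tolist() for q in viewer.pinpoint(n,S)[:2]]) for n in ('loop_bar','lever_grip','loop_pin')])"
```

```text
t 10.37 u,v,z 90.9 1.2 75.3 [-180.    -0.    98.1] F u,v,z 3.81 1.31 1.98 w 11.7 10.0
[ 0.71416662 -0.02587764  0.07080198]
[('loop_bar', [[203.3, 283.1], [292.3, 242.5]]), ('lever_grip', [[318.7, 206.7]]), ('loop_pin', [[320.7, 230.3]])]
```

Call:
step_arm(plan=[0.06, 0, 0.08, 0, 0, 0, 0, 0, 0, 0, 0, 0])

```text
time_s: 10.73
ee_pos: [491.2, 12.9, 74.6]
ee_rot: [-180.0, 0.0, 98.2]
force: [-2.7, 1.9, 3.8]
gripper_width: 12.0
gripper_force: 10.0
```

Call:
step_arm(plan=[0, 0, 0, 0, 0, 0, 0, 0, 0, 0, 0, 0, 0, 0, 0, 0, 0, 0, 0, 0, 0, 0, 0, 0], hand=3.6)

```text
time_s: 11.07
ee_pos: [491.5, 12.8, 74.4]
ee_rot: [180.0, 0.0, 98.1]
force: [-0.3, 0.2, -0.5]
gripper_width: 34.6
gripper_force: 0.0
```

```bash
python3 -c "
from h import *
st()
S=viewer.grab_frame('side')
print([(n,[np.round(q['location'],1).tolist() for q in viewer.pinpoint(n,S)[:2]]) for n in ('loop_bar','tab_grip','lever_grip','loop_pin')])
save(S,'i.png',(230,180,390,300),5)"
```

```text
t 11.07 u,v,z 90.8 0.9 74.4 [180.    0.   98.1] F u,v,z 0.2 0.22 -0.55 w 34.6 0.0
[('loop_bar', [[204.4, 286.8], [286.7, 241.8]]), ('tab_grip', [[190.5, 260.8], [275.6, 222.9]]), ('lever_grip', [[318.3, 204.7]]), ('loop_pin', [[320.3, 230.8]])]
```

View pics/i.png

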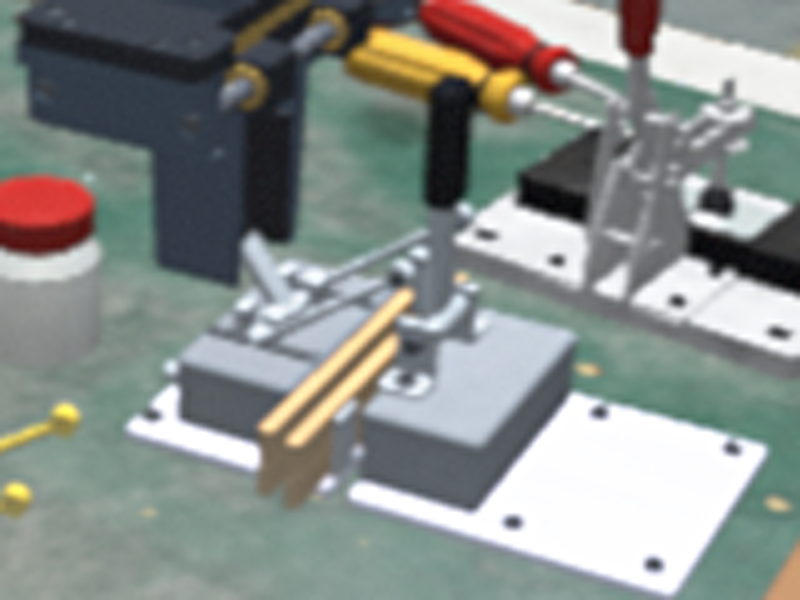

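Call:
step_arm(plan=[0, 0, -2.5, 0, 0, 0, 0, 0, -3, 0, 0, 0, -1, 0, -3.1, 0, 0, 0, -2.2, 0, 0, 0, 0, 0, -2.0, 0, 0, 0, 0, 0], hand=0)

```text
time_s: 11.73
ee_pos: [500.2, -38.8, 162.9]
ee_rot: [179.7, 0.1, 98.2]
force: [0.3, 0.5, 0.5]
gripper_width: 5.8
gripper_force: 0.0
```

Call:
step_arm(plan=[0, 0, 0, 0, 0, 0, 0, 0, 0, 0, 0, 0, 0, 0, 0, 0, 0, 0])

```text
time_s: 11.98
ee_pos: [498.2, -37.9, 160.2]
ee_rot: [-179.9, -0.0, 98.1]
force: [-0.4, -0.4, 0.2]
gripper_width: 0.5
gripper_force: 0.0
```

```bash
python3 -c "
from h import *
st()
S=viewer.grab_frame('side');A=viewer.grab_frame('scene');W=viewer.grab_frame('wrist')
for n in ('lever_grip','loop_pin','loop_bar'):
  a=viewer.pinpoint(n,A);s=viewer.pinpoint(n,S);w=viewer.pinpoint(n,W)
  print(n,[[np.round(q['location'],1).tolist() for q in k] for k in (a,s,w)])
  if n=='lever_grip':
    for f,k in((A,a),(S,s),(W,w)):
      if k: print(L(f,k[0]['location'],136))
# corner path: lever angle t, r radius, offset of face 7
for t in np.arange(-0.75,0.9,0.15):
  l=np.radians(46)+t; r=88
  c=np.array([p0,56])+r*np.array([-np.sin(l),np.cos(l)])+7*np.array([np.cos(l),np.sin(l)])
  print(round(t,2),'TCP u,z',(c+[16,14]).round(1))
"
```

```text
t 11.98 u,v,z 39.6 1.3 160.2 [-179.9   -0.    98.1] F u,v,z -0.33 0.4 0.25 w 0.5 0.0
lever_grip [[[297.0, 212.0]], [[320.7, 203.6]], [[282.7, 314.6]]]
(-0.4, -2.7)
(0.8, -3.8)
(2.8, 1.4)
loop_pin [[[293.0, 236.7]], [[321.0, 229.3], [321.3, 204.5]], []]
loop_bar [[[194.8, 280.6], [272.4, 241.4]], [[204.0, 284.3], [288.4, 243.2]], [[92.0, 58.8], [284.5, 174.8]]]
-0.75 TCP u,z [ 22.7 158.2]
-0.6 TCP u,z [  9.5 157.6]
-0.45 TCP u,z [ -3.4 155. ]
-0.3 TCP u,z [-15.9 150.5]
-0.15 TCP u,z [-27.5 144.2]
0.0 TCP u,z [-38.  136.2]
0.15 TCP u,z [-47.3 126.7]
0.3 TCP u,z [-55.  115.9]
0.45 TCP u,z [-61.  104.2]
0.6 TCP u,z [-65.2  91.6]
0.75 TCP u,z [-67.5  78.6]
```

Call:
step_arm(plan=[-0.7, 0, 0, 0, 0, 0, -0.7, 0, 0, 0, 0, 0, -0.6, 0, 0.1, 0, 0, 0, -0.6, 0, 0.1, 0, 0, 0, -0.6, 0, 0.1, 0, 0, 0])

```text
time_s: 13.0
ee_pos: [503.5, -70.7, 157.6]
ee_rot: [180.0, -0.0, 98.1]
force: [0.9, 1.9, 2.3]
gripper_width: 0.4
gripper_force: 1.0
```

Call:
step_arm(plan=[-0.6, 0, 0.1, 0, 0, 0, -0.6, 0, 0.15, 0, 0, 0, -0.62, 0, 0.2, 0, 0, 0, -0.62, 0, 0.25, 0, 0, 0, 0, 0, 0, 0, 0, 0])

```text
time_s: 13.42
ee_pos: [506.8, -95.3, 150.0]
ee_rot: [-180.0, 0.0, 98.1]
force: [0.5, 0.7, 0.9]
gripper_width: 0.8
gripper_force: 0.6
```

```bash
python3 -c "
from h import *
st()
S=viewer.grab_frame('side');A=viewer.grab_frame('scene')
for n in ('lever_grip','loop_pin','loop_bar'):
  print(n,[[np.round(q['location'],1).tolist() for q in viewer.pinpoint(n,k)] for k in (A,S)])
"
```

```text
t 13.42 u,v,z -18.4 0.8 150.0 [-180.     0.    98.1] F u,v,z 0.58 -0.57 0.95 w 0.8 0.6
lever_grip [[[314.3, 219.6]], [[337.9, 214.3]]]
loop_pin [[[301.3, 240.0], [363.7, 317.0]], [[325.1, 233.6]]]
loop_bar [[[193.9, 280.6], [276.0, 243.7]], [[201.4, 285.2], [297.2, 244.4], [281.6, 223.6]]]
```

Call:
step_arm(plan=[-0.58, 0, 0.31, 0, 0, 0, -0.58, 0, 0.32, 0, 0, 0, -0.53, 0, 0.4, 0, 0, 0, -0.52, 0, 0.4, 0, 0, 0, 0, 0, 0, 0, 0, 0])

```text
time_s: 14.23
ee_pos: [509.6, -117.2, 135.2]
ee_rot: [-179.9, 0.0, 98.1]
force: [0.7, -0.8, 1.6]
gripper_width: 0.5
gripper_force: 0.3
```

```bash
python3 -c "
from h import *
st()
S=viewer.grab_frame('side');A=viewer.grab_frame('scene')
for n in ('lever_grip','loop_pin','loop_bar'):
  print(n,[[np.round(q['location'],1).tolist() for q in viewer.pinpoint(n,k)] for k in (A,S)])
save(S,'k.png',(230,180,390,300),5)
"
```

```text
t 14.23 u,v,z -40.4 1.0 135.2 [-179.9    0.    98.1] F u,v,z -0.86 -0.55 1.63 w 0.5 0.3
lever_grip [[[321.0, 230.4]], [[349.0, 225.6]]]
loop_pin [[], [[329.1, 235.9], [239.0, 247.8]]]
loop_bar [[[194.2, 278.5], [277.4, 243.6]], [[297.4, 242.1]]]
```

View pics/k.png

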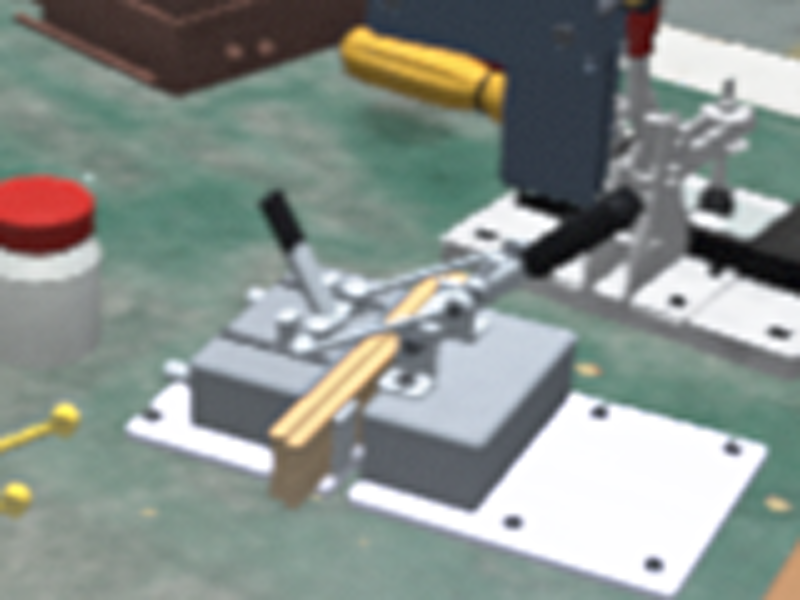

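```bash
python3 -c "
from h import *
S=viewer.grab_frame('side');A=viewer.grab_frame('scene')
for a,s in (((338.,162),(358.,149)),((338.,194),(358.,187))): print(tri([ray(A,a),ray(S,s)]).round(0))
for a,n in ((A,0),(S,1)):
  im=a['img'].astype(int);m=(im[:,:,0]>100)&(im[:,:,1]<60)&(im[:,:,2]<60);ys,xs=np.where(m[:, 320:400]);print(ys.min() if len(ys) else 0,len(ys))
"
```

```text
[634. -77. 206.]
[634. -84. 132.]
147 308
0 0
```

Call:
step_arm(plan=[-0.47, 0, 0.48, 0, 0, 0, -0.47, 0, 0.48, 0, 0, 0, -0.38, 0, 0.54, 0, 0, 0, -0.38, 0, 0.54, 0, 0, 0, -0.3, 0, 0.58, 0, 0, 0])

```text
time_s: 15.15
ee_pos: [512.8, -136.5, 109.3]
ee_rot: [180.0, 0.0, 98.1]
force: [0.4, -0.2, 1.4]
gripper_width: 0.5
gripper_force: 0.3
```

Call:
step_arm(plan=[-0.3, 0, 0.58, 0, 0, 0, -0.21, 0, 0.63, 0, 0, 0, -0.21, 0, 0.63, 0, 0, 0, -0.12, 0, 0.5, 0, 0, 0, -0.1, 0, 0.5, 0, 0, 0])

```text
time_s: 15.57
ee_pos: [513.8, -145.2, 80.9]
ee_rot: [-180.0, -0.0, 98.1]
force: [-0.4, 0.8, 0.4]
gripper_width: 0.4
gripper_force: 0.0
```

Call:
step_arm(plan=[0, 0, 0.3, 0, 0, 0, 0, 0, 0.3, 0, 0, 0, 0, 0, 0, 0, 0, 0])

```text
time_s: 15.82
ee_pos: [513.6, -145.0, 75.1]
ee_rot: [-179.9, -0.0, 98.1]
force: [-0.2, -1.0, 0.2]
gripper_width: 1.0
gripper_force: 0.0
```

```bash
python3 -c "
from h import *
st()
S=viewer.grab_frame('side');A=viewer.grab_frame('scene')
for n in ('lever_grip','loop_pin','loop_bar'):
  print(n,[[np.round(q['location'],1).tolist() for q in viewer.pinpoint(n,k)] for k in (A,S)])
l=np.radians(95)
for k in (A,S): print(proj(k,[*(O+(p0-80*np.sin(l))*U+V),56+80*np.cos(l)]))
"
```

```text
t 15.82 u,v,z -68.5 0.9 75.1 [-179.9   -0.    98.1] F u,v,z -1.0 0.38 0.2 w 1.0 0.0
lever_grip [[[330.4, 259.7], [280.9, 246.7]], [[353.8, 260.6]]]
loop_pin [[[309.0, 252.1]], [[332.7, 249.3], [296.5, 241.9]]]
loop_bar [[[195.1, 277.7], [280.6, 241.1]], [[201.0, 284.4], [295.8, 243.7]]]
[327.55191443 261.86703697]
[355.33930168 257.64797222]
```

Call:
step_arm(plan=[0, 0, 0.15, 0, 0, 0, 0, 0, 0.15, 0, 0, 0, 0, 0, 0, 0, 0, 0])

```text
time_s: 16.47
ee_pos: [514.1, -145.2, 72.5]
ee_rot: [180.0, 0.0, 98.1]
force: [-0.4, -0.7, 0.3]
gripper_width: 0.4
gripper_force: 0.3
```

Call:
step_arm(plan=[0, 0, 0.15, 0, 0, 0, 0, 0, 0.1, 0, 0, 0, 0, 0, 0, 0, 0, 0])

```text
time_s: 16.72
ee_pos: [514.2, -145.2, 72.0]
ee_rot: [180.0, 0.0, 98.1]
force: [-3.7, 1.0, 13.0]
gripper_width: 0.7
gripper_force: 6.6
```

Call:
step_arm(plan=[0, 0, -1.5, 0, 0, 0, 0, 0, -3, 0, 0, 0, 0, 0, -4, 0, 0, 0, 0, 0, -4, 0, 0, 0, 0, 0, -2, 0, 0, 0])

```text
time_s: 17.13
ee_pos: [515.6, -145.6, 219.8]
ee_rot: [179.6, 0.2, 98.1]
force: [1.2, 0.2, 0.3]
gripper_width: 1.0
gripper_force: 0.0
```

Call:
step_arm(plan=[-2, 0, 0, 0, 0, 0, 0, 0, 0, 0, 0, 0, 0, 0, 0, 0, 0, 0])

```text
time_s: 17.38
ee_pos: [516.4, -165.1, 214.8]
ee_rot: [-180.0, -0.0, 98.1]
force: [0.4, 0.7, -0.4]
gripper_width: 0.3
gripper_force: 0.0
```

```bash
python3 -c "
from h import *
st()
S=viewer.grab_frame('side');A=viewer.grab_frame('scene');W=viewer.grab_frame('wrist')
for n in ('lever_grip','loop_pin','loop_bar','tab_grip','screw_jar','glue_bottle','sanding_block'):
  print(n,[[np.round(q['location'],1).tolist() for q in viewer.pinpoint(n,k)] for k in (A,S,W)])
l=np.radians(95)
for k in (A,S,W): print(proj(k,[*(O+(p0-80*np.sin(l))*U+V),56+80*np.cos(l)]))
"
```

```text
t 17.38 u,v,z -88.8 0.9 214.8 [-180.    -0.    98.1] F u,v,z 0.62 -0.5 -0.4 w 0.3 0.0
lever_grip [[[329.9, 262.3]], [[355.0, 258.7], [296.5, 223.5]], []]
loop_pin [[[309.6, 252.3]], [[334.3, 249.3], [316.6, 243.6]], [[286.5, 122.9]]]
loop_bar [[[194.6, 278.6], [279.6, 246.3]], [[297.7, 245.1], [204.8, 284.6]], [[287.1, 35.2]]]
tab_grip [[[182.2, 261.9], [274.2, 224.0]], [[293.2, 225.8], [193.3, 265.1], [237.4, 246.2]], [[288.8, 6.1]]]
screw_jar [[[233.0, 245.2]], [[236.8, 249.2]], [[285.1, 122.9]]]
glue_bottle [[[391.6, 293.7], [362.2, 315.6]], [[429.0, 287.2]], [[285.4, 122.7]]]
sanding_block [[[363.2, 318.7]], [[401.6, 309.4]], []]
[327.55191443 261.86703697]
[355.33930168 257.64797222]
[283.75889219 179.89739156]
```

Lever stays home after release and the neighbours have not moved, so I'm handing in.

```bash
python3 -c "
from h import *
print(env.job_done())"
```

```text
the job is handed in; nothing more can be done
None
```

The draw latch is closed and handed in at about 17 s. The bar is hooked under both keeper hooks and the lever rests on its home stop. The strips looked drawn together part-way through the throw; I took no close-up afterwards. The bottle, jar and sanding block are where they were.

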